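# Close the filter pot with its keyed lid

### The arm

A 6-joint arm with a two-finger parallel gripper is mounted at the origin on a cart in front of the work surface, level with it; the furniture and walls round the work are solid. World frame = base frame: x ahead of the robot, y to its left, z up, the work surface at z = 0. Lengths are in m, angles in rad, forces in N, time in s.
With the tool pointing down it reaches from about 0.35 to 0.95 m from the base axis. Payload 17.4 kg.
Tool frame: the origin (TCP) lies at the very end of the fingers, on their centre line; the grasp point (between the pads) lies 19 mm behind it (env.grasp_offset is the distance from the TCP to the grasp point, in m); z points along the fingers, y is the line along which they close (so a half turn about z gives the same grasp; the last joint's range is limited). The gripper opens to 93 mm and grips with 3 to 60 N. Pads are 15 mm wide; open, the fingers measure 128 mm over their backs; the gripper's body (75 mm by 188 mm) begins 65 mm behind the grasp point.
Start: joints at [-1.202, 0.116, 1.442, -0, 1.584, -0.038], TCP at [0.267, -0.62, 0.219] pointing down, gripper open.
Joint ranges: [-2.83, 2.83], [-0.83, 2.19], [0.07, 2.5], [-1.14, 4.28], [0.01, 3], [-2.97, 2.97]. Speed limits (rad/s): [1.89, 1.89, 2.22, 3.14, 3.14, 3.14].

### API

Orientations are given as a unit quaternion [x, y, z, w].
In Python, from station import telemetry, cams, workorder, env gives the robot as it stands.
- The arm moves only by the shell command python3 -m pendant 'ROWS' [FORCE]. ROWS is text: rows parted by semicolons, each of 7 numbers parted by spaces: the turn, a rotation vector about the tool's x, y, z in degrees, then the shift along the tool's x, y, z in mm, then the gripper's target within -1 to 1 (shut at 1, half-way at 0, fully open at -1). A call has 1 to 20 rows; each row is the pose to reach, as a shift and turn from the pose commanded when the call began, along the tool's axes at that moment; what a row does not reach only later rows make up. A row lasts 1/12 s, in which the tool goes at most 41.7 mm and 7.16 degrees, less where a joint would pass 70% of its speed; a pose out of reach is approached as far as the arm can. A call with a gripper value outside its range is refused whole. The fingers move at their own pace and stop on an object; FORCE is the grip in N (left out, the last holds). Time passes only in rows, so rows that repeat a pose let the fingers close. It gives the time, the measured TCP pose, the force, the opening and the grip force at its end, in the units of the state.
- telemetry.get_state(): the state, without advancing time (a new reading comes with each control period).
- cams.grab_frame(name): name is "scene" or "top" or "wrist"; returns a dict with "image" (384x512x3 uint8, red, green, blue), "depth" (384x512 float32, m along the optical axis (not along the pixel's ray), 0 where there is no reading), "intrinsics" (3x3 intrinsics, pixels), "distortion" ([k1, k2, p1, p2, k3] as OpenCV has them; the pictures are not rectified), "T" (4x4, takes a point from camera to world coordinates); the wrist camera has in their place "tool_from_camera" (4x4, takes a point from camera to tool coordinates, whose origin is the TCP and whose axes are the flange's). Camera axes: x right, y down, z forward; pixel columns grow to the right and rows downward; lengths in m; the calibration is good to about 2 mm. A picture is of the moment at which its call begins: read the wrist's pose just before it.
- workorder.hand_in(): hands the job in; it is judged then, once.
The state is a dict: "clock": time; "joint_positions": joint angles; "dq": joint speeds; "tau": joint torques, N m; "tool_pos": TCP position; "tool_rot": TCP orientation; "contact_force": force on the tool from outside, world axes, zero at the start; "torque": the same for the moment, N m; "gripper_width": finger opening in m; "gripper_force": force on a finger pad.
Only numpy, scipy, OpenCV 4.12 (cv2) and the standard library are available. Lean on these libraries where they do the work, as an engineer would, in place of code of your own. Each camera call takes 0.05 s, during which the arm holds its last target. There are 200 camera calls.

### The job

Take the aluminium lid off its sloped rest and set it on the rim of the blue filter pot with its red key well to one side of the notch (a thumb's width or more). Then turn it so that the key slides along the rim until it drops into the notch and the lid sits fully home, flat on the rim. Let go of it, and leave the white box, the tape roll and the spark plug where they are.

Things in the scene. Friction and masses are not known exactly. Their poses are not given: they have to be found in the camera images.
- pot: Blue round filter pot with a filter cartridge in it, open on top, fixed to the bench. Origin at the centre of its underside, z up; the notch is at -x. Outer diameter 80 (foot 86), mouth 66 inside, rim top 100 up. A brass stub sticks out 7 at +x, 42 up. The cartridge's top lies 27 below the rim, clear of the lid.
- pot_rim (a point): Centre of the pot's mouth, at the height of the rim top (100 above the bench). Axes as the pot's.
- pot_notch (a point): Middle of the single notch in the pot's rim, 36.5 from the pot's axis along the pot's -x, at rim-top height. The notch is 16 wide, 9 deep, and goes right through the 7 thick rim. A yellow stripe on the wall below marks it.
- lid: Aluminium lid, loose, 250 g; disc 80 diameter, 8 thick; origin at the centre of the disc's underside, which sits on the rim; z up out of the lid. Below, a spigot 60 diameter, 12 high (tapered to 50 at its foot), fits the mouth with 3 play. A red key 12 wide, round below, at -x, 32 to 49 from the axis, reaches 6 below the disc. Black grip bar on top: 40 along x, 22 along y, rising from 8 to 48.
- lid_seat (a point): Lid's origin, lid axes. At the start the lid lies on the sloped rest, its z axis 35 degrees from vertical, leaning to the rest's -x, key at the lower edge. With the key off the notch the key rides on the rim: the lid may lie askew by about 5 degrees, its middle 3 to 6 above home. Home, this point meets pot_rim and the axes agree.
- lid_key (a point): Point on the lid's key, 36.5 from the lid's axis along its -x, level with the disc's underside.
- lid_grip (a point): Centre of the part of the black grip bar to hold: on the lid's axis, 34 above the disc's underside (26 above its top face, 14 below the bar's top). Lid axes: grip across y, the 22 wide way, with the fingers along -z.
- rest: Fixed sloped drip rest of green sheet, plate 100 x 86. Origin at the centre of its underside; the plate is tilted 35 degrees and faces -x of the rest and up (that side is turned to the robot's right, towards the pot). Plate middle 50 above the bench, upper edge about 77. Two black pegs, 10 diameter, 24 long and square to the plate, hold the lid's lower edge; the lid comes off square to the plate.
- white_box: Bystander: white parts box, 65 x 105 x 30, loose, origin at the centre of its underside.
- tape_roll: Bystander: black tape roll, 68 diameter, 19 high, loose, on the grey sheet cover, origin at the centre of its underside.
- spark_plug_2: Bystander: spark plug lying on the bench, 24 x 65 x 20, loose, origin at the centre of its underside.

How it is judged:
By the outcome, as a careful person would: the job done as asked, in the order asked, and still so for the second after the job is handed in, with the robot touching nothing.
It also fails if it takes over 35 s, if anything falls off the work surface, if the arm or the gripper's body presses on something with over 40 N, if the wrist force passes 120 N, or if a joint passes its speed limit or range.

## Working session

There is one attempt and no reset: what is moved stays moved. The work goes in short steps, Python scripts to look and compute and a shell command to move; the robot and the scene stay as the last step left them, time stands still between calls to the robot, and variables do not carry over. Pictures are saved under pics/ and viewed, at most 10 in all, crops included, and the job is handed in when it is done.

```bash
ls; mkdir -p pics; cat > h.py <<'E'
import numpy as np,cv2
from scipy.spatial.transform import Rotation as R
from station import telemetry,cams,workorder,env
def grab(n):
    s=telemetry.get_state(); f=cams.grab_frame(n)
    if 'T' not in f or f.get('T') is None:
        T=np.eye(4);T[:3,:3]=R.from_quat(s['tool_rot']).as_matrix();T[:3,3]=s['tool_pos']
        f['T']=T@np.array(f['tool_from_camera'])
    return f
def cloud(f):
    K=np.array(f['intrinsics']);d=f['depth'];h,w=d.shape
    u,v=np.meshgrid(np.arange(w),np.arange(h))
    p=cv2.undistortPoints(np.stack([u,v],-1).reshape(-1,1,2).astype(float),K,np.array(f['distortion'],float)).reshape(h,w,2)
    P=np.dstack([p[...,0]*d,p[...,1]*d,d]); T=np.array(f['T'])
    W=P@T[:3,:3].T+T[:3,3]; W[d<=0]=np.nan
    return W
E
python3 - <<'E'
from h import *
a=grab('top');b=grab('scene')
for n,f in(('top',a),('scene',b)):
    np.savez('%s0.npz'%n,W=cloud(f),im=f['image']); cv2.imwrite('pics/%s0.png'%n,f['image'][...,::-1])
cv2.imwrite('pics/both0.png',np.vstack([a['image'],b['image']])[...,::-1][:, :])
print(np.array(a['T']).round(3),np.array(b['T']).round(3),telemetry.get_state())
E
```

```text
pics
[[-0.025 -0.998  0.065  0.403]
 [-1.     0.027  0.017 -0.161]
 [-0.019 -0.064 -0.998  1.108]
 [ 0.     0.     0.     1.   ]] [[-0.891 -0.232  0.39   0.073]
 [-0.454  0.44  -0.775  0.677]
 [ 0.008 -0.868 -0.497  0.644]
 [ 0.     0.     0.     1.   ]] {'clock': 0.1, 'joint_positions': array([-1.20182784e+00,  1.16414284e-01,  1.44218076e+00,  4.16182851e-05,
        1.58397276e+00, -3.77953688e-02]), 'dq': array([ 7.14867611e-04, -1.54222747e-03, -1.10219732e-03,  7.12606314e-05,
       -7.22438171e-04, -9.31652460e-04]), 'tau': array([ 2.94612983e-03, -7.22898030e+01, -6.23860073e+01,  7.81564624e-02,
        2.28642341e-02, -5.10008556e-05]), 'tool_pos': array([ 0.26700121, -0.61976215,  0.21800599]), 'tool_rot': array([ 9.79388919e-01,  2.01982938e-01, -5.98444116e-05, -4.84334670e-04]), 'contact_force': array([ 0.14774271,  0.20887295, -0.60131098]), 'torque': array([0.00238201, 0.00525248, 0.04965488]), 'gripper_force': 0.0, 'gripper_width': 0.09274132579572152}
```

View pics/top0.png

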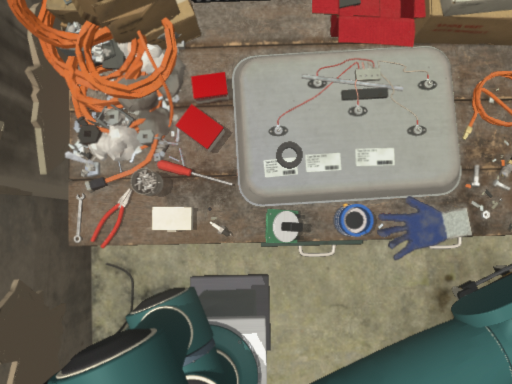

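View pics/scene0.png

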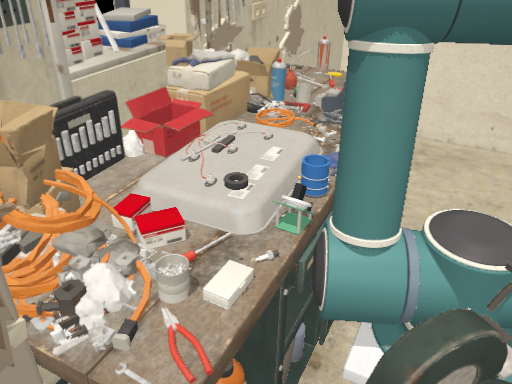

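Top view: the pot is at about (355,219), the rest with the lid at (284,227), and the grip bar at (293,226). The white box is at (172,218), the plug at (220,228) and the tape at (289,154). The scene view shows the pot at (316,175) and the rest at (293,213). Next I'll fit the coarse geometry.

```bash
python3 - <<'E'
from h import *
D=np.load('top0.npz');W=D['W'];im=D['im'].astype(int)
for n,(u,v) in dict(pot=(355,219),rest=(285,227),grip=(295,226),lid=(280,227),tape=(289,146),box=(172,218)).items(): print(n,W[v,u].round(3))
z=W[...,2]
def sub(u0,u1,v0,v1,zl,zh):
    P=W[v0:v1,u0:u1].reshape(-1,3);return P[(P[:,2]>zl)&(P[:,2]<zh)]
P=sub(325,385,195,245,.09,.115)
(c,r)=cv2.minEnclosingCircle(P[:,:2].astype(np.float32));print('pot',c,r,len(P),P[:,2].mean())
P=sub(255,312,195,255,.03,.2);
print('rest',P.min(0),P.max(0))
# disc: bright pixels
m=np.zeros(z.shape,bool);m[200:250,262:312]=1
mm=m&(im.min(-1)>150)&(z>.03);P=W[mm];c=P.mean(0);n=np.linalg.svd(P-c)[2][2];n*=np.sign(n[2]);print('disc',c,n,len(P))
mm=m&(im.max(-1)<70)&(z>.03);P=W[mm];print('grip',P.mean(0),P.min(0),P.max(0),len(P))
cr=lambda u,v,s:cv2.resize(D['im'][v-s:v+s,u-s:u+s],(380,380),interpolation=cv2.INTER_CUBIC)
cv2.imwrite('pics/crop.png',np.hstack([cr(355,219,32),cr(284,226,32)])[...,::-1])
E
```

```text
pot [ 0.406 -0.392  0.077]
rest [ 0.391 -0.215  0.093]
grip [ 0.393 -0.239  0.1  ]
lid [ 0.392 -0.203  0.081]
tape [ 0.595 -0.232  0.08 ]
box [0.422 0.079 0.029]
pot (0.4040873944759369, -0.3914726674556732) 0.04016749560832977 302 0.09851643445264992
rest [ 0.35125123 -0.2887145   0.0300516 ] [ 0.47634768 -0.14177027  0.11150309]
disc [ 0.3938708  -0.21396212  0.07032198] [-0.04225548 -0.55860862  0.82835432] 471
grip [ 0.39218893 -0.23547483  0.09051477] [ 0.35900191 -0.25749617  0.03863519] [ 0.42359965 -0.20790548  0.11027083] 180
```

View pics/crop.png

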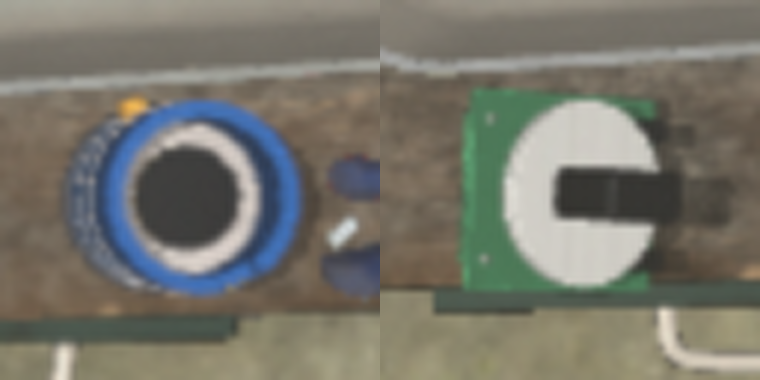

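```bash
cat >> h.py <<'E'
def cur():
    s=telemetry.get_state();return np.array(s['tool_pos']),R.from_quat(s['tool_rot'])
def rel(p,Rt,p0=None,R0=None):
    if p0 is None:p0,R0=cur()
    q=R0.inv()*Rt
    return np.r_[np.degrees(q.as_rotvec()),R0.inv().apply(np.array(p)-p0)*1000].round(1)
def down(yaw): # tool z down, tool x at yaw deg
    c,s=np.cos(np.radians(yaw)),np.sin(np.radians(yaw))
    return R.from_matrix(np.array([[c,s,0],[s,-c,0],[0,0,-1]]))
E
python3 - <<'E'
from h import *
print(rel([.38,-.32,.36],down(86)))
f=cams.grab_frame('wrist');print(f['tool_from_camera'],f['intrinsics'])
E
```

```text
[  -0.    -0.   -62.7  222.4 -230.7 -141.8]
[[-2.46236218e-04 -9.67456227e-01 -2.53038315e-01  6.84859802e-02]
 [ 9.99999700e-01 -4.24171066e-04  6.48640086e-04 -6.17396644e-04]
 [-7.34862421e-04 -2.53038079e-01  9.67456041e-01 -1.66797115e-01]
 [ 0.00000000e+00  0.00000000e+00  0.00000000e+00  1.00000000e+00]] [[323.60371783   0.         250.8434199 ]
 [  0.         323.60371783 196.16051887]
 [  0.           0.           1.        ]]
```

```bash
r="";python3 -m pendant '0 0 0 0 0 -62 -1;0 0 -62.7 222 -231 -62 -1;0 0 -62.7 222 -231 -62 -1;0 0 -62.7 222 -231 -62 -1;0 0 -62.7 222 -231 -62 -1;0 0 -62.7 222 -231 -62 -1;0 0 -62.7 222 -231 -62 -1;0 0 -62.7 222 -231 -62 -1;0 0 -62.7 222 -231 -62 -1;0 0 -62.7 222 -231 -62 -1;0 0 -62.7 222 -231 -62 -1;0 0 -62.7 222 -231 -62 -1;0 0 -62.7 222 -231 -62 -1;0 0 -62.7 222 -231 -62 -1'
python3 - <<'E'
from h import *
f=grab('wrist');W=cloud(f);np.savez('w1.npz',W=W,im=f['image'],T=f['T']);cv2.imwrite('pics/w1.png',f['image'][...,::-1])
E
```

```text
clock: 1.32
tool_pos: [0.3792, -0.3206, 0.2803]
tool_rot: [0.733, 0.681, -0.0, -0.0]
contact_force: [-0.2, -0.4, 0.6]
gripper_width: 0.0929
gripper_force: 0.0
```

View pics/w1.png

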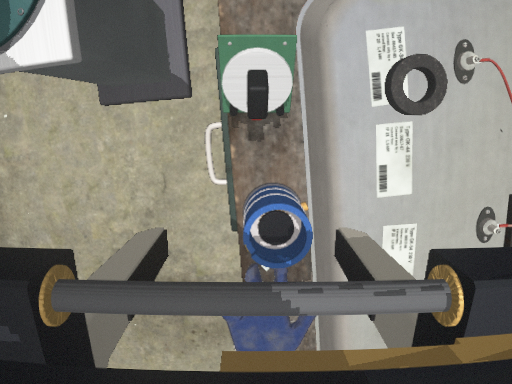

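The wrist view shows the lid disc at (258,82) with the grip bar at (258,93). The pot's rim is centred near (277,228), and the notch looks to be near (264,263). Next I'll fit both from the depth cloud.

```bash
python3 - <<'E'
from h import *
D=np.load('w1.npz');W=D['W'];im=D['im'].astype(int)
# pot rim
m=np.zeros(W.shape[:2],bool);m[180:272,235:320]=1
r=m&(abs(W[...,2]-.1)<.006);P=W[r]
from scipy.optimize import least_squares
def fitrim(P):
    f=lambda q:np.clip(abs(np.hypot(P[:,0]-q[0],P[:,1]-q[1])-.0365)-.0035,0,None)
    q=P[:,:2].mean(0)
    return least_squares(f,q)
s=fitrim(P);c=s.x
(c2,rr)=cv2.minEnclosingCircle(P[:,:2].astype(np.float32))
print('pot',c,c2,rr,len(P),np.median(P[:,2]))
d=P[:,:2]-c;rad=np.hypot(*d.T);a=np.degrees(np.arctan2(d[:,1],d[:,0]))
h,_=np.histogram(a[(rad>.031)&(rad<.042)],np.arange(-180,181,6));print(h)
A=W[m];d=A[:,:2]-c;rad=np.hypot(*d.T);k=(rad>.0335)&(rad<.0395)&(A[:,2]<.095)
a=np.degrees(np.arctan2(d[k,1],d[k,0]));print('low rim angles',np.c_[a,A[k,2]*1000].round(0)[np.argsort(a)].tolist())
y=(m)&(im[...,0]>130)&(im[...,1]>100)&(im[...,2]<80);print('yellow px',np.argwhere(y).tolist()[:30],W[y][:30].round(3).tolist())
# lid disc
m=np.zeros(W.shape[:2],bool);m[35:140,210:305]=1
w=m&(im.min(-1)>150)&(W[...,2]>.03);P=W[w]
c0=P.mean(0);
for _ in range(4):
    n=np.linalg.svd(P-c0)[2][2];n*=np.sign(n[2]);P=P[abs((P-c0)@n)<.003];c0=P.mean(0)
x=np.array([0,0,1.])-n*n[2];x/=np.linalg.norm(x);yv=np.cross(n,x)
q=np.c_[(P-c0)@x,(P-c0)@yv].astype(np.float32)
(cc,rr)=cv2.minEnclosingCircle(q);C=c0+cc[0]*x+cc[1]*yv
print('disc top centre',C,rr,'n',n,np.degrees(np.arccos(n[2])),'x',x,'yaw',np.degrees(np.arctan2(x[1],x[0])),len(P))
g=m&(im.max(-1)<75);P=W[g];h=(P-C)@n;k=(h>.037)&(h<.045);P=P[k];q=np.c_[(P-C)@x,(P-C)@yv,(P-C)@n]
rect=cv2.minAreaRect((q[:,:2]*1000).astype(np.float32));print('bar top',rect,np.median(q[:,2]),len(P))
E
```

```text
pot [ 0.4028203  -0.39108835] (0.40301862359046936, -0.3916994035243988) 0.0402805432677269 1321 0.10063310690127297
[20 18  0  0  0 12 23 21 23 26 23 25 25 25 23 26 25 26 26 26 25 27 23 22
 26 23 23 23 21 23 22 21 23 18 21 19 23 22 25 23 25 25 24 29 23 24 28 26
 25 24 27 26 22 23 23 22 20 22 19 18]
low rim angles [[-162.0, 92.0], [-162.0, 92.0], [-161.0, 92.0], [-161.0, 92.0], [-161.0, 92.0], [-160.0, 91.0], [-160.0, 93.0], [-160.0, 91.0], [-159.0, 92.0], [-159.0, 94.0], [-159.0, 92.0], [-158.0, 92.0], [-158.0, 93.0], [-158.0, 93.0], [-156.0, 92.0], [-156.0, 92.0], [-156.0, 92.0], [-155.0, 92.0], [-155.0, 91.0], [-155.0, 92.0], [-154.0, 93.0], [-154.0, 92.0], [-153.0, 92.0], [-152.0, 91.0], [-152.0, 92.0], [-152.0, 92.0], [-151.0, 92.0], [-151.0, 92.0], [-150.0, 92.0], [-149.0, 91.0], [-149.0, 69.0], [-149.0, 92.0], [-149.0, 90.0], [-149.0, 92.0], [-148.0, 92.0], [-148.0, 91.0], [-147.0, 92.0], [-147.0, 93.0], [-147.0, 90.0], [-147.0, 91.0], [-146.0, 92.0], [-146.0, 92.0], [-145.0, 61.0], [-145.0, 92.0], [-145.0, 64.0], [-145.0, 93.0], [-145.0, 92.0], [-144.0, 92.0], [-143.0, 91.0],
[... 12582 characters left out ...]
65.0], [149.0, 43.0], [149.0, 59.0], [150.0, 46.0], [150.0, 37.0], [150.0, 32.0], [151.0, 15.0], [151.0, 9.0], [152.0, 86.0], [152.0, 82.0], [152.0, 78.0], [153.0, 73.0], [153.0, 65.0], [154.0, 43.0], [154.0, 59.0], [154.0, 67.0], [154.0, 32.0], [154.0, 45.0], [155.0, 36.0], [155.0, 16.0], [156.0, 9.0], [157.0, 73.0]]
yellow px [[202, 304]] [[0.443, -0.369, 0.044]]
disc top centre [ 0.39199469 -0.22076895  0.06697737] 0.04039657860994339 n [-0.04154232 -0.56969823  0.82080336] 34.83470536173574 x [0.05969437 0.8186298  0.57121085] yaw 85.82938135594343 2633
bar top ((0.541961669921875, -0.09402275085449219), (21.10565757751465, 38.672672271728516), 87.77568054199219) 0.039706330901199155 599
```

```bash
python3 - <<'E'
from h import *
D=np.load('w1.npz');W=D['W'];im=D['im'].astype(int)
A=W[175:275,235:320].reshape(-1,3);c=np.array([.4029,-.3913])
for lo,hi in((.0975,.104),(.0885,.0945)):
    P=A[(A[:,2]>lo)&(A[:,2]<hi)];d=P[:,:2]-c;rad=np.hypot(*d.T);a=np.degrees(np.arctan2(d[:,1],d[:,0]));k=(rad>.034)&(rad<.039)&((a<-125)|(a>172));a=np.where(a>0,a-360,a)
    print(lo,np.sort(a[k]).round().astype(int).tolist())
for th in np.arange(-168,-138,2.):
    t=np.radians(th);u=np.array([np.cos(t),np.sin(t)]);v=np.array([-u[1],u[0]])
    d=A[:,:2]-c;r=d@u;w=d@v;box=(abs(w)<.008)&(r>.034)&(r<.039)
    print(th,(box&(A[:,2]>.0975)).sum(),(box&(abs(A[:,2]-.0915)<.002)).sum())
d=A[:,:2]-c;rad=np.hypot(*d.T);k=(rad>.0415)&(rad<.048)&(A[:,2]>.036)&(A[:,2]<.05)
print('stub',np.c_[np.degrees(np.arctan2(d[k,1],d[k,0])),rad[k]*1e3,A[k,2]*1e3].round().tolist())
# grasp rows
z=np.array([-.0415,-.5697,.8208]);z/=np.linalg.norm(z);x=np.array([.0597,.8186,.5712]);x-=z*(x@z);x/=np.linalg.norm(x);y=np.cross(z,x)
Rg=R.from_matrix(np.c_[x,-y,-z]);C=np.array([.3920,-.2208,.0670])+.0005*x
tcp=C+z*(.026-.019)
print('pre',rel(tcp+.10*z,Rg),'grasp',rel(tcp,Rg),tcp)
np.savez('g.npz',tcp=tcp,R=Rg.as_quat())
E
```

```text
0.0975 [-188, -187, -187, -186, -185, -185, -184, -183, -183, -183, -183, -182, -182, -181, -181, -180, -179, -179, -179, -178, -178, -177, -177, -176, -176, -176, -175, -175, -175, -174, -173, -173, -173, -172, -172, -172, -171, -170, -170, -170, -169, -146, -145, -145, -145, -145, -145, -144, -144, -143, -143, -142, -142, -142, -141, -141, -140, -140, -139, -139, -139, -137, -137, -136, -136, -136, -135, -135, -134, -134, -134, -133, -133, -132, -132, -131, -131, -130, -129, -129, -129, -129, -128, -128, -127, -126, -126, -125]
0.0885 [-162, -162, -162, -161, -160, -160, -160, -159, -159, -159, -158, -158, -157, -157, -156, -155, -155, -155, -155, -154, -153, -153, -153, -152, -152, -151, -150, -149, -149, -149, -149, -148, -147, -147, -147, -147, -146, -145, -145, -144, -144, -144, -142, -142]
-168.0 27 14
-166.0 22 18
-164.0 17 22
-162.0 13 25
-160.0 9 30
-158.0 3 36
-156.0 8 40
-154.0 12 42
-152.0 17 42
-150.0 21 39
-148.0 26 35
-146.0 29 33
-144.0 35 29
-142.0 38 25
-140.0 42 22
stub [[29.0, 45.0, 42.0], [29.0, 46.0, 44.0], [29.0, 42.0, 43.0], [29.0, 43.0, 44.0], [29.0, 44.0, 47.0], [28.0, 45.0, 45.0], [27.0, 46.0, 47.0], [29.0, 43.0, 47.0], [28.0, 44.0, 48.0], [27.0, 45.0, 46.0], [26.0, 46.0, 46.0], [27.0, 42.0, 47.0], [26.0, 43.0, 47.0], [26.0, 44.0, 48.0], [25.0, 45.0, 49.0], [24.0, 46.0, 48.0], [25.0, 42.0, 48.0], [24.0, 43.0, 48.0], [24.0, 45.0, 49.0], [23.0, 46.0, 49.0], [24.0, 42.0, 49.0], [23.0, 43.0, 49.0], [22.0, 44.0, 47.0], [21.0, 45.0, 48.0], [21.0, 46.0, 49.0], [21.0, 42.0, 48.0], [20.0, 44.0, 48.0], [20.0, 45.0, 49.0], [19.0, 46.0, 47.0], [20.0, 42.0, 50.0], [19.0, 43.0, 49.0], [19.0, 44.0, 49.0], [18.0, 45.0, 49.0], [16.0, 47.0, 46.0], [17.0, 43.0, 48.0], [16.0, 44.0, 47.0]]
pre [ -0.   34.8  -0.   39.7   5.5 125.2] grasp [ -0.   34.8  -0.   96.8   5.6 207.3] [ 0.39173935 -0.2243786   0.07303123]
```

```bash
python3 -m pendant '0 14 0 16 2 50 -1;0 34.8 0 39.7 5.5 125 -1;0 34.8 0 39.7 5.5 125 -1;0 34.8 0 39.7 5.5 125 -1;0 34.8 0 39.7 5.5 125 -1;0 34.8 0 39.7 5.5 125 -1;0 34.8 0 39.7 5.5 125 -1;0 34.8 0 39.7 5.5 125 -1;0 34.8 0 39.7 5.5 125 -1'
python3 - <<'E'
from h import *
g=np.load('g.npz');print(rel(g['tcp'],R.from_quat(g['R'])))
f=grab('wrist');W=cloud(f);im=f['image'].astype(int)
z=np.array([-.0415,-.5697,.8208]);x=np.array([.0597,.8186,.5712]);y=np.cross(z,x);C=np.array([.3920,-.2208,.0670])
h=(W-C)@z;Q=np.stack([(W-C)@x,(W-C)@y,h],-1)
k=(abs(h-.04)<.003)&(abs(Q[...,0])<.04)&(abs(Q[...,1])<.03)
print('bar',cv2.minAreaRect((Q[k][:,:2]*1000).astype(np.float32)),np.median(h[k]),k.sum())
k=(abs(h)<.004)&(im.min(-1)>120)&(abs(Q[...,0])<.06)&(abs(Q[...,1])<.05);print('disc',cv2.minEnclosingCircle((Q[k][:,:2]*1000).astype(np.float32)),np.median(h[k]))
cv2.imwrite('pics/w2.png',f['image'][...,::-1])
E
```

```text
clock: 2.12
tool_pos: [0.3881, -0.2808, 0.1566]
tool_rot: [0.698, 0.651, 0.218, -0.202]
contact_force: [-0.2, -0.3, -0.7]
gripper_width: 0.093
gripper_force: 0.0
[-1.000e-01  2.000e-01  2.000e-01 -9.000e-01 -3.000e-01  1.009e+02]
bar ((0.037769317626953125, 0.5631475448608398), (38.50835037231445, 21.045093536376953), 0.12541402876377106) 0.039712461424179495 1307
disc ((-0.6319663524627686, 0.527430534362793), 40.136226654052734) 2.227813762352234e-05
```

View pics/w2.png

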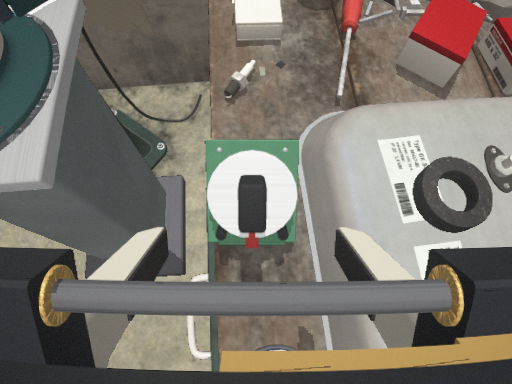

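The picture shows the bar at (252,203), with the key at (252,240) between the pegs. The bar is centred within 1 mm of my estimate. I'll narrow the fingers to stay clear of the grey tray, then descend and grip.

```bash
python3 -m pendant '0 0 0 0 -0.5 5 0;0 0 0 0 -0.5 10 0;0 0 0 0 -0.5 15 0;0 0 0 0 -0.5 25 0;0 0 0 0 -0.5 45 0;0 0 0 0 -0.5 65 0;0 0 0 0 -0.5 80 0;0 0 0 0 -0.5 92 0;0 0 0 0 -0.5 100 0;0 0 0 0 -0.5 100 0' 45; python3 -m pendant '0 0 0 0 0 0 0;0 0 0 0 0 0 1;0 0 0 0 0 0 1;0 0 0 0 0 0 1;0 0 0 0 0 0 1;0 0 0 0 0 0 1;0 0 0 0 0 0 1;0 0 0 0 0 0 1' 45
```

```text
clock: 3.0
tool_pos: [0.391, -0.2227, 0.0724]
tool_rot: [0.698, 0.651, 0.219, -0.205]
contact_force: [-0.0, -0.4, -0.4]
gripper_width: 0.0465
gripper_force: 0.0
clock: 3.67
tool_pos: [0.3919, -0.2239, 0.0741]
tool_rot: [0.698, 0.651, 0.219, -0.203]
contact_force: [5.2, 1.7, 2.0]
gripper_width: 0.0218
gripper_force: 45.0
```

```bash
python3 -m pendant '0 0 0 0 0 -3 1;0 0 0 0 0 -8 1;0 0 0 0 0 -18 1;0 0 0 0 0 -32 1;0 0 0 0 0 -50 1;0 0 0 0 0 -70 1;0 0 0 0 0 -90 1;0 0 0 0 0 -105 1;0 0 0 0 0 -110 1;0 0 0 0 0 -110 1;0 0 0 0 0 -110 1' 45
python3 - <<'E'
from h import *
# lid underside is 15 mm beyond... tcp is 15 above underside
print(rel([.4029,-.3913,.100+.015+.05],down(85.8)), cur()[0])
E
```

```text
clock: 4.58
tool_pos: [0.3868, -0.2863, 0.1634]
tool_rot: [0.698, 0.651, 0.219, -0.204]
contact_force: [0.6, -0.0, -4.4]
gripper_width: 0.0219
gripper_force: 45.0
[ -0.1 -34.8   0.2 -84.1  23.4 -60.4] [ 0.38676982 -0.28632976  0.16340009]
```

```bash
python3 -m pendant '0 -7 0 3 0 -6 1;0 -14 0 6 0 -12 1;0 -21 0 8 0 -18 1;0 -28 0 5 3 -24 1;0 -34.8 0.2 -10 8 -34 1;0 -34.8 0.2 -35 14 -44 1;0 -34.8 0.2 -60 18 -52 1;0 -34.8 0.2 -78 23 -58 1;0 -34.8 0.2 -84.1 23.4 -60.4 1;0 -34.8 0.2 -84.1 23.4 -60.4 1;0 -34.8 0.2 -84.1 23.4 -60.4 1;0 -34.8 0.2 -84.1 23.4 -60.4 1' 45
python3 - <<'E'
from h import *
print(rel([.4029,-.3913,.165],down(85.8)), cur()[0])
f=grab('wrist');W=cloud(f);im=f['image'].astype(int);np.savez('w3.npz',W=W,im=im)
p,Rt=cur();L=Rt.inv().apply((W-p).reshape(-1,3)).reshape(W.shape) # tool coords
k=(im.min(-1)>110)&(abs(L[...,2]-.007)<.008)&(np.hypot(L[...,0],L[...,1])<.06)
P=L[k];q=np.c_[P[:,:2],np.ones(len(P))];print('disc plane z=',np.linalg.lstsq(q,P[:,2],rcond=None)[0],len(P),cv2.minEnclosingCircle((P[:,:2]*1e3).astype(np.float32)))
cv2.imwrite('pics/w3.png',f['image'][...,::-1])
E
```

```text
clock: 5.58
tool_pos: [0.403, -0.3904, 0.1655]
tool_rot: [0.732, 0.681, -0.0, -0.001]
contact_force: [0.1, -0.3, -2.6]
gripper_width: 0.0219
gripper_force: 45.0
[-0.1 -0.   0.  -0.9  0.   0.5] [ 0.40296339 -0.3904189   0.16547694]
disc plane z= [ 0.00967563 -0.00243079  0.00762169] 5968 ((-1.1113991737365723, -1.5922470092773438), 39.70192337036133)
```

View pics/w3.png

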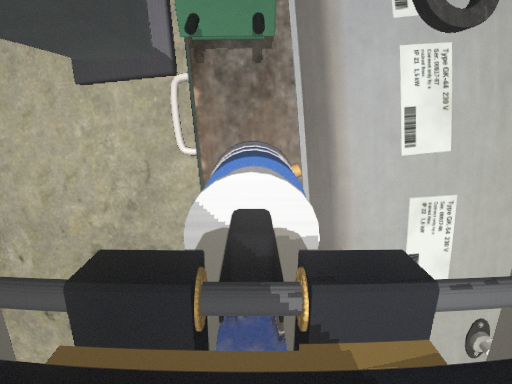

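```bash
python3 -m pendant '0 0 0 0.7 1.2 8 1;0 0 0 0.7 1.2 16 1;0 0 0 0.7 1.2 23 1;0 0 0 0.7 1.2 29 1;0 0 0 0.7 1.2 34 1;0 0 0 0.7 1.2 38 1;0 0 0 0.7 1.2 40 1;0 0 0 0.7 1.2 41 1;0 0 0 0.7 1.2 41 1;0 0 0 0.7 1.2 41 1' 45; python3 -m pendant '0 0 0 0 0 1 1;0 0 0 0 0 1 1;0 0 0 0 0 1 1'; python3 -m pendant '0 0 0 0 0 1 1;0 0 0 0 0 1 1;0 0 0 0 0 1 1'
```

```text
clock: 6.47
tool_pos: [0.4043, -0.3908, 0.1247]
tool_rot: [0.732, 0.681, -0.0, -0.0]
contact_force: [-0.3, -1.0, -3.1]
gripper_width: 0.0214
gripper_force: 45.0
clock: 6.72
tool_pos: [0.4043, -0.3907, 0.1235]
tool_rot: [0.732, 0.681, -0.0, -0.0]
contact_force: [0.8, -0.1, -2.8]
gripper_width: 0.022
gripper_force: 45.0
clock: 6.97
tool_pos: [0.4043, -0.3907, 0.1225]
tool_rot: [0.732, 0.681, -0.0, -0.0]
contact_force: [-0.5, 0.5, -3.1]
gripper_width: 0.0219
gripper_force: 45.0
```

```bash
for i in 1; do python3 -m pendant '0 0 0 0 0 0.7 1;0 0 0 0 0 0.7 1'; python3 -m pendant '0 0 0 0 0 0.7 1;0 0 0 0 0 0.7 1'; python3 -m pendant '0 0 0 0 0 0.5 1;0 0 0 0 0 0.5 1';done
```

```text
clock: 7.13
tool_pos: [0.4044, -0.3907, 0.1222]
tool_rot: [0.732, 0.681, -0.0, -0.0]
contact_force: [-0.6, 2.2, 2.2]
gripper_width: 0.0217
gripper_force: 45.0
clock: 7.3
tool_pos: [0.4044, -0.3907, 0.122]
tool_rot: [0.732, 0.681, -0.0, 0.0]
contact_force: [-2.2, 4.8, 7.5]
gripper_width: 0.0217
gripper_force: 45.0
clock: 7.47
tool_pos: [0.4045, -0.3908, 0.1219]
tool_rot: [0.732, 0.681, -0.0, 0.0]
contact_force: [-3.8, 6.1, 12.1]
gripper_width: 0.0217
gripper_force: 45.0
```

```bash
python3 -m pendant '0 0 1 0 0 0 1;0 0 3 0 0 0 1;0 0 6 0 0 0 1;0 0 10 0 0 0 1;0 0 14 0 0 0 1;0 0 18 0 0 0 1;0 0 22 0 0 0 1;0 0 26 0 0 0 1;0 0 30 0 0 0 1;0 0 34 0 0 0 1;0 0 38 0 0 0 1;0 0 42 0 0 0 1;0 0 46 0 0 0 1;0 0 50 0 0 0 1;0 0 53 0 0 0 1;0 0 55 0 0 0 1;0 0 55 0 0 0 1' 45
python3 - <<'E'
from h import *
p,r=cur();print(r.as_matrix()[:,0],np.degrees(np.arctan2(*r.as_matrix()[[1,0],0])))
E
```

```text
clock: 8.88
tool_pos: [0.4042, -0.3906, 0.1206]
tool_rot: [0.964, 0.265, -0.0, -0.0]
contact_force: [-1.1, 1.3, -1.7]
gripper_width: 0.0217
gripper_force: 45.0
[ 8.59680853e-01  5.10830871e-01 -8.07086728e-04] 30.719200619119416
```

```bash
python3 -m pendant '0 0 2 0 0 0.5 1;0 0 4 0 0 1 1;0 0 4 0 0 1 1'; python3 -m pendant '0 0 2 0 0 1 1;0 0 4 0 0 1.5 1;0 0 4 0 0 1.5 1'
python3 - <<'E'
from h import *
p,r=cur();print(np.degrees(np.arctan2(*r.as_matrix()[[1,0],0])),telemetry.get_state()['torque'])
E
```

```text
clock: 9.13
tool_pos: [0.4041, -0.3906, 0.1191]
tool_rot: [0.973, 0.232, -0.001, -0.0]
contact_force: [0.7, 0.1, -3.6]
gripper_width: 0.0217
gripper_force: 45.0
clock: 9.38
tool_pos: [0.4041, -0.3906, 0.1177]
tool_rot: [0.98, 0.198, -0.001, -0.0]
contact_force: [-0.1, 0.2, -3.2]
gripper_width: 0.022
gripper_force: 45.0
22.837009493812015 [ 0.01469138  0.00294981 -0.02638408]
```

```bash
python3 -m pendant '0 0 0 0 0 1 1;0 0 0 0 0 1 1;0 0 0 0 0 1 1'; python3 -m pendant '0 0 0 0 0 0.7 1;0 0 0 0 0 0.7 1;0 0 0 0 0 0.7 1';python3 -m pendant '0 0 0 0 0 0.7 1;0 0 0 0 0 0.7 1;0 0 0 0 0 0.7 1'
python3 - <<'E'
from h import *
p,r=cur();print(np.degrees(np.arctan2(*r.as_matrix()[[1,0],0])),telemetry.get_state()['torque'])
E
```

```text
clock: 9.63
tool_pos: [0.4042, -0.3906, 0.1169]
tool_rot: [0.98, 0.199, -0.001, -0.0]
contact_force: [0.6, 0.2, -2.6]
gripper_width: 0.0217
gripper_force: 45.0
clock: 9.88
tool_pos: [0.4043, -0.3907, 0.1165]
tool_rot: [0.98, 0.198, -0.0, -0.0]
contact_force: [0.1, 0.1, -2.1]
gripper_width: 0.0219
gripper_force: 45.0
clock: 10.13
tool_pos: [0.4044, -0.3908, 0.1164]
tool_rot: [0.98, 0.198, -0.0, 0.0]
contact_force: [-1.6, 2.4, 4.8]
gripper_width: 0.0217
gripper_force: 45.0
22.83242575961377 [ 0.49937186  0.49855427 -0.06318237]
```

```bash
python3 -m pendant '0 0 0 0 0 0.7 1;0 0 0 0 0 0.7 1;0 0 0 0 0 0.3 0.3;0 0 0 0 0 0 0;0 0 0 0 0 0 0;0 0 0 0 0 0 0;0 0 0 0 0 0 0;0 0 0 0 0 0 0'
python3 -m pendant '0 0 0 0 0 -5 0;0 0 0 0 0 -12 0;0 0 0 0 0 -24 0;0 0 0 0 0 -40 0;0 0 0 0 0 -65 0;0 0 0 0 0 -90 0;0 0 0 0 0 -115 0;0 0 0 -30 0 -140 0;0 0 0 -60 0 -160 0;0 0 0 -60 0 -160 0;0 0 0 -60 0 -160 0;0 0 0 -60 0 -160 0'
python3 - <<'E'
from h import *
f=grab('wrist');W=cloud(f);im=f['image'].astype(int);cv2.imwrite('pics/w4.png',f['image'][...,::-1])
k=(abs(W[...,2]-.108)<.008)&(im.min(-1)>110)&(np.hypot(W[...,0]-.404,W[...,1]+.391)<.05)
P=W[k];c,r=cv2.minEnclosingCircle(P[:,:2].astype(np.float32))
print(c,r,len(P),'plane at centre',np.linalg.lstsq(np.c_[P[:,:2]-c,np.ones(len(P))],P[:,2],rcond=None)[0])
k=(im[...,0]>110)&(im[...,1]<60)&(im[...,2]<60)&(np.hypot(W[...,0]-.404,W[...,1]+.391)<.06);
q=W[k];d=q.mean(0)[:2]-c;print('key',q.mean(0),k.sum(),np.degrees(np.arctan2(d[1],d[0])))
k=(abs(W[...,2]-.148)<.004)&(np.hypot(W[...,0]-.404,W[...,1]+.391)<.04);print('bar',cv2.minAreaRect((W[k][:,:2]*1000).astype(np.float32)))
E
```

```text
clock: 10.8
tool_pos: [0.4042, -0.3907, 0.1155]
tool_rot: [0.98, 0.198, -0.001, -0.0]
contact_force: [0.0, 0.4, -0.2]
gripper_width: 0.0464
gripper_force: 0.0
clock: 11.8
tool_pos: [0.3492, -0.4138, 0.276]
tool_rot: [0.98, 0.198, -0.0, -0.0]
contact_force: [0.4, -0.0, -0.9]
gripper_width: 0.0463
gripper_force: 0.0
(0.3988417685031891, -0.3920685648918152) 0.04433324560523033 3818 plane at centre [-0.01380425 -0.00244696  0.10864875]
key [nan nan nan] 0 nan
bar ((401.3553466796875, -391.4765625), (39.26447677612305, 21.47157859802246), 22.172183990478516)<stdin>:7: RuntimeWarning: Mean of empty slice.
  ret = um.true_divide(
```

View pics/w4.png

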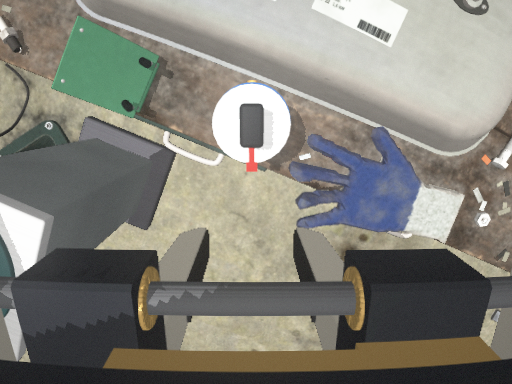

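The picture shows the lid flat on the pot at (251,122), with its red key towards the notch at (252,160). The disc top measures 108.6 mm against the expected 108, the yaw is 22°, and the gripper is clear.

```bash
python3 -c "
from h import *
print(workorder.hand_in())"
```

```text
the job is handed in; nothing more can be done
None
```

The lid is home on the pot: I set it down about 63° from the notch, turned it until the key dropped in, let go, and handed the job in at about 12 s with the box, tape roll and plug left alone.

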